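# Open the shaker's dial lid and stand it on the cutting board

### The job

Get the taller of the two dial-lid shakers ready for shaking out dried jujube pieces. While it still stands in its holder, turn its dial so that the largest of the three openings lies at the pour spout; then lift the shaker out and stand it upright in the middle of the cutting board. Leave the shorter shaker alone.

Things in the scene. Friction and masses are not known exactly. Their poses are not given: they have to be found in the camera images.
- tall_dial (a joint): Turn of the TALLER shaker's dial, rad, relative to its canister, counter-clockwise from above positive, stops at -1.6 and 0.6. 0: largest opening exactly at the steel pour spout (juts 14 mm from one side's rim); -1.22: medium one there. Starts in -1.35 to -0.65. Friction 0.05 N m; stays where left. Canister: beige, 80 x 80 mm, 110 tall, about 0.4 kg, loose; its holder keeps it from turning.
- tall_grip (a point): Centre of the grip bar (60 long, 12 thick, 26 mm high) on the taller shaker's 76 mm dial disc: on the axis, 13 mm above the disc, 131 above the shaker's foot. x along bar, z up, turns with dial. The shaker can be lifted by it. Openings (dark, 26 mm off axis), counter-clockwise from x: 22 mm wide at 55 deg, 14 at 125, 8 at 270. Holder: square bamboo tray, 2 mm play, wall top 26, floor 7 mm high.
- low_bar_end (a point): End of the like grip bar on the SHORTER shaker (canister only 60 mm tall, otherwise alike, in an identical holder): 30 mm out from its dial's axis, 13 mm above its dial disc, x pointing outwards along the bar. To be left alone.
- board: Small white plastic cutting board, 200 x 140 mm, 10 mm thick, fixed, lying flat on the ledge; origin at the centre of its underside, x along its length, z up. Board and the two holders trade places from start to start.
Mind the look-alikes: they are no part of the job. What is shaped like the part that bears tall_dial but purple or turquoise is not meant.

How it is judged:
On the way:
1. the taller shaker's largest opening is turned to the spout while the shaker stands in its holder (value of joint tall_dial between -0.2 and 0.2 rad and distance of tall_grip from where it was at the start of the episode below 0.02 m), for 0.2 s.
At the end, for the whole second after the job is handed in: The taller shaker stands upright (within 0.1 rad) on the cutting board, its axis within 35 mm of the board's centre, with its largest opening at the spout (dial within 0.2 rad of 0) (value of joint tall_dial between -0.2 and 0.2 rad and horizontal distance between tall_grip and board below 0.035 m and z of tall_grip in the frame of board between 0.133 and 0.149 m and angle between tall_grip's own z axis and vertical below 0.1 rad); the robot touches nothing.
It fails at once if the shorter shaker is shifted or its dial turned (bar end moved more than 15 mm) (distance of low_bar_end from where it was at the start of the episode above 0.015 m).
It fails at once if the taller shaker is tipped over (more than 0.5 rad) (angle between tall_grip's own z axis and vertical above 0.5 rad).
It also fails if it takes over 48 s, if anything falls off the work surface, if the arm or the gripper's body presses on something with over 40 N, if the wrist force passes 120 N, or if a joint passes its speed limit or range.

### The arm

A 7-joint arm with a two-finger parallel gripper is mounted at the origin on the work surface. World frame = base frame: x ahead of the robot, y to its left, z up, the work surface at z = 0. Lengths are in m, angles in rad, forces in N, time in s.
With the tool pointing down it reaches from about 0.425 to 0.95 m from the base axis. Payload 4.7 kg.
Tool frame: the origin (TCP) lies midway between the tips of the shut fingers; the grasp point (between the pads) lies 19 mm behind it; z points along the fingers, y is the direction in which the jaws open and shut (so a half turn about z gives the same grasp; the last joint's range is limited). The gripper opens to 87 mm and grips with 3 to 60 N. Pads are 19 mm wide; open, the fingers measure 117 mm over their backs; the gripper's body (75 mm by 190 mm) begins 51 mm behind the grasp point.
Start: joints at [1.161, 0.469, -0.049, 1.532, 0.024, 1.141, -0.082], TCP at [0.251, -0.627, 0.223] pointing down, gripper open.
Joint ranges: [-2.59, 2.59], [-0.33, 1.99], [-1.39, 1.29], [0.1, 2.45], [-1.04, 4.18], [0.21, 1.99], [-2.66, 2.66]. Speed limits (rad/s): [2.57, 2.57, 3.14, 3.14, 3.14, 3.14, 3.14].

### API

Orientations are given as a 3x3 rotation matrix whose columns are the frame's x, y, z axes.
In Python, from rig import ctrl gives the robot as it stands.
- The arm moves only by the shell command python3 -m jog 'ROWS'. ROWS is JSON, a list of rows, each an object of numbers: "tx", "ty", "tz": the shift along the tool's x, y, z scaled (see below); "yaw": the turn about the tool's z scaled (see below); "jaw": the opening in per cent of the stroke, from 0 (shut) to 100 (fully open). In form: [{"tx": .., "ty": .., "tz": .., "yaw": .., "jaw": ..}, ...]. A call has 1 to 20 rows; each row shifts and turns the pose as measured when the row begins, along the tool's axes as they then stand; what a row does not reach is not made up. The controller multiplies each number of a shift by 0.02 m and each number of a turn by 180 degrees. A row lasts 1/10 s, in which the tool goes at most 50 mm and 8.59 degrees, less where a joint would pass 70% of its speed; a pose out of reach is approached as far as the arm can. A call with a number of a shift or a turn outside -1 to 1 is refused whole. A call with a gripper value outside its range is refused whole. The fingers move at their own pace and stop on an object; the grip force is fixed at half the most. Time passes only in rows, so rows that do not move let the fingers close. It gives the time, the measured TCP pose, the force and the opening at its end, in the units of the state.
- ctrl.sense(): the state, without advancing time (a new reading comes with each control period).
- ctrl.read_camera(name): name is "side" or "top"; returns a dict with "color" (384x512x3 uint8, red, green, blue), "depth" (384x512 float32, m along the optical axis (not along the pixel's ray), 0 where there is no reading), "fx", "fy", "cx", "cy" (pixels), "rvec" (rotation vector, rad) and "tvec" (3), from world to camera coordinates, as OpenCV has them. Camera axes: x right, y down, z forward; pixel columns grow to the right and rows downward; lengths in m; the calibration is good to about 2 mm. A picture is of the moment at which its call begins.
- ctrl.hand_in(): hands the job in, once; it reports no verdict.
Trained networks look in a picture, given as the dict that the camera call returned (one of the last four; its "shot" number tells which), for a name from the list of things; names that differ only in an ending like _2 or _b are one class to them, and where a whole thing is asked for, a point or a joint stands for the part that bears it (a point fixed in the world has none). Each returns a list of dicts, best first, with "conf" (0 to 1); they miss things now and then, are a little off and sometimes report something else, mostly with a low value. They report only what shows in the picture. A call takes as long as a camera call. They do not tell look-alikes from the thing itself.
- ctrl.boxes_of(picture, query): "box" ([left, top, width, height] in pixels, round what is visible of it).
- ctrl.outline_of(picture, query): "region" (384x512 bool, what is visible of it) and "box" ([left, top, width, height] in pixels, round what is visible of it).
The state is a dict: "time_s": time; "joint_pos": joint angles; "joint_vel": joint speeds; "joint_efforts": joint torques, N m; "eef_pos": TCP position; "ee_rot": TCP orientation; "contact_force": force on the tool from outside, world axes, zero at the start; "ft_torque": the same for the moment, N m; "gripper_width": opening from 0.0 (shut) to 1.0 (fully open).
Only numpy, scipy, OpenCV 4.12 (cv2) and the standard library are available. Lean on these libraries where they do the work, as an engineer would, in place of code of your own. Each camera call takes 0.05 s, during which the arm holds its last target.

## Working session

There is one attempt and no reset: what is moved stays moved. The work goes in short steps, Python scripts to look and compute and a shell command to move; the robot and the scene stay as the last step left them, time stands still between calls to the robot, and variables do not carry over. Pictures are saved under pics/ and viewed, and the job is handed in when it is done.

```bash
mkdir -p pics; cat > h.py <<'E'
import numpy as np, cv2, pickle
from rig import ctrl
def shot(n,tag):
    p=ctrl.read_camera(n); cv2.imwrite(f'pics/{tag}.png',cv2.cvtColor(p['color'],cv2.COLOR_RGB2BGR)); pickle.dump(p,open(f'pics/{tag}.pkl','wb')); return p
def world(p,u,v,d=None):
    R=cv2.Rodrigues(np.array(p['rvec'],float))[0]; t=np.array(p['tvec'],float).ravel()
    u=np.asarray(u,float);v=np.asarray(v,float)
    if d is None: d=p['depth'][v.astype(int),u.astype(int)]
    c=np.stack([(u-p['cx'])/p['fx']*d,(v-p['cy'])/p['fy']*d,d*np.ones_like(u)],-1)
    return (c-t)@R
def onz(p,u,v,z):
    a=world(p,u,v,1.0*np.ones_like(np.asarray(u,float)));R=cv2.Rodrigues(np.array(p['rvec'],float))[0]; o=-R.T@np.array(p['tvec'],float).ravel()
    s=(z-o[2])/(a[...,2]-o[2]); return o+s[...,None]*(a-o)
def proj(p,P):
    q,_=cv2.projectPoints(np.atleast_2d(np.array(P,float)),np.array(p['rvec'],float),np.array(p['tvec'],float),np.array([[p['fx'],0,p['cx']],[0,p['fy'],p['cy']],[0,0,1.]]),None); return q[:,0]
E
python3 - <<'E'
from h import *
for n in ['top','side']:
    p=shot(n,n+'0')
    for q in ['tall_dial','tall_grip','low_bar_end','board']:
        print(n,q,[(np.round(b['box']),round(b['conf'],2)) for b in ctrl.boxes_of(p,q)])
s=ctrl.sense();print(s['time_s'],s['eef_pos'],np.round(s['ee_rot'],3),s['gripper_width'])
E
```

```text
top tall_dial [(array([236., 245.,  37.,  37.]), 0.77), (array([169., 112.,  35.,  30.]), 0.75), (array([237., 171.,  36.,  34.]), 0.56)]
top tall_grip [(array([168., 110.,  33.,  36.]), 0.8), (array([237., 245.,  37.,  32.]), 0.79), (array([240., 174.,  32.,  32.]), 0.66)]
top low_bar_end [(array([108., 179.,  33.,  32.]), 0.72)]
top board [(array([335., 148.,  72.,  89.]), 0.98)]
side tall_dial [(array([164., 167.,  31.,  22.]), 0.86), (array([249., 168.,  30.,  28.]), 0.75), (array([285., 212.,  36.,  28.]), 0.58)]
side tall_grip [(array([246., 168.,  37.,  31.]), 0.97), (array([163., 166.,  31.,  22.]), 0.82), (array([286., 214.,  38.,  24.]), 0.65)]
side low_bar_end [(array([128., 234.,  37.,  28.]), 0.8)]
side board [(array([311., 159.,  86.,  51.]), 0.76)]
0.5 [ 0.25092055 -0.62665113  0.22254645] [[ 0.928  0.372  0.   ]
 [ 0.372 -0.928 -0.   ]
 [ 0.     0.    -1.   ]] 1.0003182240109074
```

View pics/top0.png

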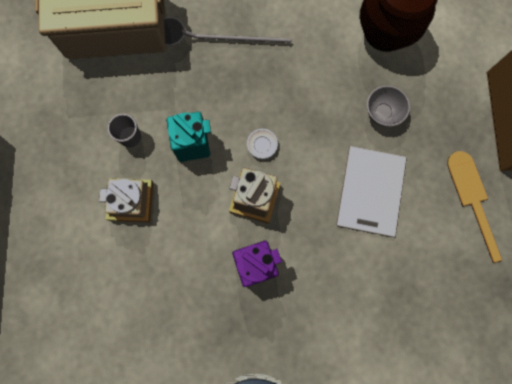

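View pics/side0.png

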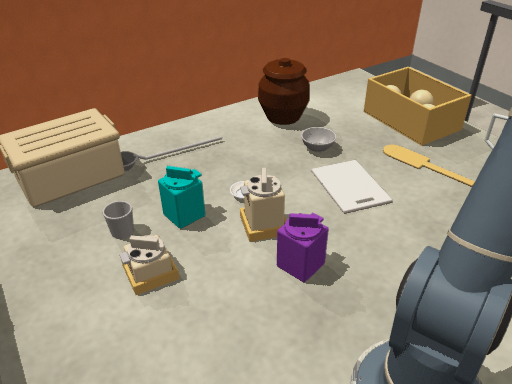

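```bash
python3 - <<'E'
import cv2
a=cv2.imread('pics/top0.png')[95:300,90:290]; cv2.imwrite('pics/topcrop.png',cv2.resize(a,None,fx=2.9,fy=2.9,interpolation=cv2.INTER_CUBIC))
a=cv2.imread('pics/side0.png')[150:290,110:340]; cv2.imwrite('pics/sidecrop.png',cv2.resize(a,None,fx=3.4,fy=3.4,interpolation=cv2.INTER_CUBIC))
E
```

```text
(no output)
```

View pics/topcrop.png

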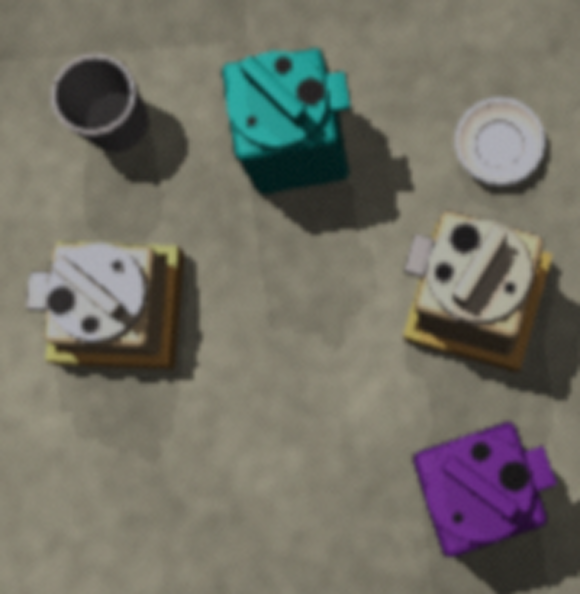

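View pics/sidecrop.png

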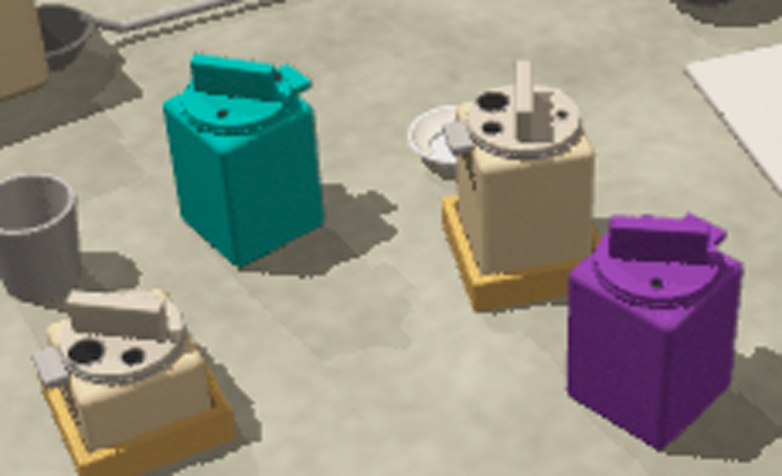

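Beige with dial: the taller at top (255,192), in a bamboo tray. The shorter one is at (125,199). The turquoise (188,135) and purple (257,263) ones are look-alikes. The target is the beige one at (255,192), since it has the tall canister, and the crops confirm that. Next I measure it.

```bash
python3 - <<'E'
from h import *
p=pickle.load(open('pics/top0.pkl','rb'))
R=cv2.Rodrigues(np.array(p['rvec'],float))[0]; print('cam',-R.T@np.array(p['tvec']).ravel(),R.round(2),p['fx'])
# disc points: depth-based in region
v,u=np.mgrid[160:225,220:290]
W=world(p,u,v); z=W[...,2]
print('z hist',np.histogram(z,bins=np.arange(-.01,.2,.01)))
m=(z>.115)&(z<.133); 
print('disc+', W[m].mean(0), np.ptp(W[m],axis=0), m.sum())
m2=(z>.14); print('bar',W[m2].mean(0),np.ptp(W[m2],axis=0),m2.sum())
if m2.sum()>5:
    c=W[m2][:,:2]; e,V=np.linalg.eigh(np.cov(c.T)); print(e,V, np.degrees(np.arctan2(V[1,1],V[0,1])))
# openings from crop px (scale 2.9, offset 90,95)
for n,(a,b),h in [('big',(465,238),.125),('med',(444,272),.125),('small',(510,287),.125),('spout tip mid',(409,254),.117),('spout mid',(418,256),.117)]:
    print(n,onz(p,a/2.9+90-.35,b/2.9+95-.35,h))
o=ctrl.outline_of(ctrl.read_camera('top'),'board')[0]['region']
mm=np.argwhere(o); rect=cv2.minAreaRect(np.float32(cv2.findContours(o.astype(np.uint8),0,1)[0][0][:,0]))
print(rect, onz(p,rect[0][0],rect[0][1],.01))
bp=cv2.boxPoints(rect); print(onz(p,bp[:,0],bp[:,1],.01))
E
```

```text
cam [0.32440107 0.00495855 1.03292075] [[-0.02 -1.    0.01]
 [-0.98  0.02 -0.19]
 [ 0.19 -0.01 -0.98]] 436.8697412016189
z hist (array([1166, 1394,   44,  305,   24,   22,   24,   23,   25,   19,   27,
         34,  397,  840,   17,   70,  105,    0,    0,    0]), array([-0.01,  0.  ,  0.01,  0.02,  0.03,  0.04,  0.05,  0.06,  0.07,
        0.08,  0.09,  0.1 ,  0.11,  0.12,  0.13,  0.14,  0.15,  0.16,
        0.17,  0.18,  0.19]))
disc+ [ 0.51242167 -0.00605745  0.12313523] [0.0910641  0.09716902 0.01789051] 1134
bar [ 0.49892173 -0.00881553  0.21547183] [0.21490048 0.03838625 0.89198957] 189
[6.65257841e-05 2.69158019e-03] [[-0.12103158 -0.99264866]
 [-0.99264866  0.12103158]] 173.04835800805577
big [5.37525698e-01 4.70783380e-05 1.25000000e-01]
med [0.51231397 0.01593641 0.125     ]
small [ 0.50014391 -0.03204365  0.125     ]
spout tip mid [0.52809841 0.04168427 0.117     ]
spout mid [0.52644771 0.03504837 0.117     ]
((372.0600280761719, 190.92001342773438), (60.910499572753906, 81.57176208496094), 10.304845809936523) [ 0.52372177 -0.29177996  0.01      ]
[[ 0.44234021 -0.19779506  0.01      ]
 [ 0.63814713 -0.2447066   0.01      ]
 [ 0.60771278 -0.38877844  0.01      ]
 [ 0.41372853 -0.33702999  0.01      ]]
```

```bash
python3 - <<'E'
import cv2
a=cv2.imread('pics/top0.png')[160:230,220:290]; cv2.imwrite('pics/topcrop2.png',cv2.resize(a,None,fx=8,fy=8,interpolation=cv2.INTER_CUBIC))
E
```

```text
(no output)
```

View pics/topcrop2.png

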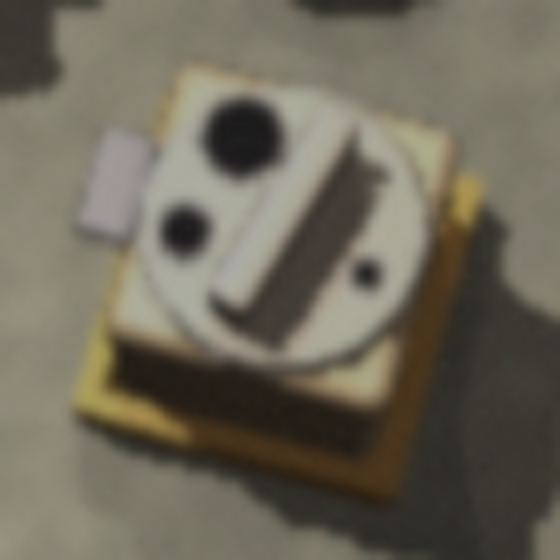

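```bash
python3 - <<'E'
from h import *
from scipy.optimize import least_squares
p=pickle.load(open('pics/top0.pkl','rb'))
c2=lambda a:np.array(a,float)/8+np.array([220,160])-.44
px=c2([(244,136),(185,230),(368,272)])
def fit(p,px,z):
    W=onz(p,px[:,0],px[:,1],z)[:,:2]
    h=.026*np.exp(1j*np.radians([55,125,270]))
    def f(x): 
        q=x[0]+1j*x[1]+h*np.exp(1j*x[2]); return np.r_[q.real-W[:,0],q.imag-W[:,1]]
    r=min((least_squares(f,[*W.mean(0),a]) for a in (0,2,4)),key=lambda r:r.cost); return r.x,r.fun
x,e=fit(p,px,.125); print('centre',x[:2],'bar deg',np.degrees(x[2])%360,'resid',e.round(4))
sp=c2([(90,183),(112,187),(126,130),(98,238),(80,228),(112,127)]); S=onz(p,sp[:,0],sp[:,1],.117)[:,:2]
# sides of canister top corners
co=c2([(186,70),(448,130),(385,405),(108,332)]);C=onz(p,co[:,0],co[:,1],.117)[:,:2];print('can corners',C,C.mean(0),'edges',[np.degrees(np.arctan2(*(C[(i+1)%4]-C[i])[::-1]))%90 for i in range(4)])
d=onz(p,*c2([(287,228)]).T,.125);print('disc centre',d)
for s in S: v=s-C.mean(0); print(s,np.degrees(np.arctan2(v[1],v[0])),np.hypot(*v))
E
```

```text
centre [ 0.51397589 -0.01007849] bar deg 327.93712797673146 resid [ 0.      0.     -0.0001  0.0002 -0.0002  0.    ]
can corners [[ 0.55835269  0.01513019]
 [ 0.54029174 -0.05507597]
 [ 0.46581142 -0.03599736]
 [ 0.48697987  0.03713927]] [ 0.51285893 -0.00970097] edges [np.float64(75.57314929819388), np.float64(75.63225543529111), np.float64(73.85759565262943), np.float64(72.8619185666096)]
disc centre [[ 0.51259191 -0.01098514  0.125     ]]
[0.52765621 0.04142049] 73.85673199775167 0.05321995141473712
[0.52643764 0.03553741] 73.29239321187293 0.047232318787174314
[0.54205402 0.03155894] 54.717160364940106 0.05054436392872516
[0.51255675 0.03946969] 90.35211444950893 0.049171587731855024
[0.51538611 0.04424806] 87.31800628154657 0.054008187726348626
[0.54295928 0.03531218] 56.229301166186794 0.05414992755659279
```

```bash
python3 - <<'E'
from h import *
p=pickle.load(open('pics/top0.pkl','rb')); print([world(p,u,v).round(4) for u,v in [(372,185),(360,175),(385,200)]], world(p,320,190))
for u,v in [(255,250),(188,128)]: print(world(p,u,v))
q=pickle.load(open('pics/side0.pkl','rb'))
pts=[[.514,-.01,.151],[.5237,-.2918,.01],[.514+.03*np.cos(np.radians(-32)),-.01+.03*np.sin(np.radians(-32)),.151],[.5276,.0414,.117]]
print(proj(q,pts))
o=ctrl.outline_of(ctrl.read_camera('side'),'board')[0]['region']; c=cv2.findContours(o.astype(np.uint8),0,1)[0]; c=max(c,key=cv2.contourArea)
b=cv2.approxPolyDP(c,6,True)[:,0].astype(float); W=onz(q,b[:,0],b[:,1],.01); print(b,W,W.mean(0))
E
python3 -m jog '[{"tx":1,"ty":-1,"jaw":100},{"tx":1,"ty":-1,"jaw":100},{"tx":1,"ty":-1,"jaw":100},{"tx":1,"ty":-1,"jaw":100},{"tx":1,"ty":-1,"jaw":100},{"tx":1,"ty":-1,"jaw":100},{"tx":1,"ty":-1,"jaw":100},{"tx":1,"ty":-1,"jaw":100},{"tx":1,"ty":-1,"jaw":100},{"tx":1,"ty":-1,"jaw":100},{"tx":1,"ty":-1,"jaw":100},{"tx":1,"ty":-1,"jaw":100},{"tx":1,"ty":-1,"jaw":100},{"tx":1,"ty":-1,"jaw":100},{"tx":1,"ty":-1,"jaw":100},{"tx":1,"ty":-1,"jaw":100}]'
```

```text
[array([ 0.5385, -0.2931,  0.0084]), array([ 0.5637, -0.2659,  0.0088]), array([ 0.501 , -0.3209,  0.0103])] [ 5.30438309e-01 -1.68883588e-01  4.14159312e-04]
[ 0.38224744 -0.00713448  0.12042005]
[0.64263085 0.13021794 0.14322918]
[[263.31207806 174.30818424]
 [350.05458342 183.33020733]
 [263.24469532 166.83794499]
 [241.02459118 190.5785615 ]]
[[313. 169.]
 [343. 211.]
 [390. 200.]
 [355. 161.]] [[ 0.63133059 -0.24899908  0.01      ]
 [ 0.44296733 -0.20035524  0.01      ]
 [ 0.41355088 -0.33050357  0.01      ]
 [ 0.59960494 -0.37468569  0.01      ]] [ 0.52186343 -0.28863589  0.01      ]validation failed for argument at $[0]...
```

```bash
python3 -m jog '[{"tx":1,"ty":-1,"tz":0,"yaw":0,"jaw":100},{"tx":1,"ty":-1,"tz":0,"yaw":0,"jaw":100},{"tx":1,"ty":-1,"tz":0,"yaw":0,"jaw":100},{"tx":1,"ty":-1,"tz":0,"yaw":0,"jaw":100},{"tx":1,"ty":-1,"tz":0,"yaw":0,"jaw":100},{"tx":1,"ty":-1,"tz":0,"yaw":0,"jaw":100},{"tx":1,"ty":-1,"tz":0,"yaw":0,"jaw":100},{"tx":1,"ty":-1,"tz":0,"yaw":0,"jaw":100},{"tx":1,"ty":-1,"tz":0,"yaw":0,"jaw":100},{"tx":1,"ty":-1,"tz":0,"yaw":0,"jaw":100},{"tx":1,"ty":-1,"tz":0,"yaw":0,"jaw":100},{"tx":1,"ty":-1,"tz":0,"yaw":0,"jaw":100},{"tx":1,"ty":-1,"tz":0,"yaw":0,"jaw":100},{"tx":1,"ty":-1,"tz":0,"yaw":0,"jaw":100},{"tx":1,"ty":-1,"tz":0,"yaw":0,"jaw":100},{"tx":1,"ty":-1,"tz":0,"yaw":0,"jaw":100}]'
```

```text
time_s: 2.3
eef_pos: [0.4346, -0.2003, 0.2233]
ee_rot: [[0.932, 0.362, 0.004], [0.362, -0.932, -0.008], [0.0, 0.009, -1.0]]
contact_force: [0.9, 0.2, 0.1]
gripper_width: 0.997
```

```bash
python3 -m jog '[{"tx":1,"ty":-1,"tz":0,"yaw":0,"jaw":100},{"tx":1,"ty":-1,"tz":0,"yaw":0,"jaw":100},{"tx":1,"ty":-1,"tz":0,"yaw":0,"jaw":100},{"tx":1,"ty":-1,"tz":0,"yaw":0,"jaw":100},{"tx":1,"ty":-1,"tz":0,"yaw":0,"jaw":100},{"tx":1,"ty":-1,"tz":0,"yaw":0,"jaw":100},{"tx":0.8,"ty":-0.9,"tz":0,"yaw":0,"jaw":100},{"tx":0,"ty":0,"tz":0,"yaw":0.047,"jaw":100},{"tx":0,"ty":0,"tz":0,"yaw":0.047,"jaw":100},{"tx":0,"ty":0,"tz":0,"yaw":0.047,"jaw":100},{"tx":0,"ty":0,"tz":0,"yaw":0.047,"jaw":100},{"tx":0,"ty":0,"tz":0,"yaw":0.047,"jaw":100},{"tx":0,"ty":0,"tz":0,"yaw":0.047,"jaw":100},{"tx":0,"ty":0,"tz":0,"yaw":0,"jaw":100}]'
cat > w.py <<'E'
from h import *
import sys
def to(x,y,z,ang):
    s=ctrl.sense(); R=np.array(s['ee_rot']); d=R.T@(np.array([x,y,z])-s['eef_pos'])
    a=np.degrees(np.arctan2(R[1,0],R[0,0])); print('t',s['time_s'],'pos',np.round(s['eef_pos'],4),'xdir',a.round(1),'units',(d/.02).round(2),'yaw',round(-(((ang-a)+90)%180-90)/180,4),'w',s['gripper_width'],'q7',s['joint_pos'][6], 'F',np.round(s['contact_force'],1))
to(*map(float,sys.argv[1:]))
E
python3 w.py .5137 -.0102 .128 -32.1
```

```text
time_s: 3.7
eef_pos: [0.5163, -0.0084, 0.2256]
ee_rot: [[0.863, -0.504, 0.012], [-0.504, -0.863, -0.007], [0.014, 0.0, -1.0]]
contact_force: [0.4, -0.6, -0.1]
gripper_width: 0.998
t 3.7 pos [ 0.5163 -0.0084  0.2256] xdir -30.3 units [-0.13  0.14  4.88] yaw 0.01 w 0.9976441891939716 q7 -2.2489333016891404 F [ 0.4 -0.6 -0.1]
```

```bash
python3 -m jog '[{"tx":-0.13,"ty":0.14,"tz":0.6,"yaw":0.01,"jaw":100},{"tx":0,"ty":0,"tz":1,"yaw":0,"jaw":100},{"tx":0,"ty":0,"tz":1,"yaw":0,"jaw":100},{"tx":0,"ty":0,"tz":0.4,"yaw":0,"jaw":100},{"tx":0,"ty":0,"tz":0,"yaw":0,"jaw":100}]'
python3 w.py .5137 -.0102 .128 -32.1
python3 - <<'E'
from h import *
for n in ('top','side'): 
    p=shot(n,n+'1'); a=p['color'][130:260,190:320] if n=='top' else p['color'][120:250,200:330]
    cv2.imwrite(f'pics/{n}1c.png',cv2.resize(a[...,::-1],None,fx=4,fy=4,interpolation=cv2.INTER_CUBIC))
E
```

```text
time_s: 4.2
eef_pos: [0.5147, -0.0098, 0.1656]
ee_rot: [[0.854, -0.519, 0.016], [-0.519, -0.855, -0.007], [0.018, -0.002, -1.0]]
contact_force: [-0.2, -0.2, -0.9]
gripper_width: 0.999
t 4.2 pos [ 0.5147 -0.0098  0.1656] xdir -31.3 units [-0.07  0.05  1.88] yaw 0.0045 w 0.9994799211658044 q7 -2.292363861316096 F [-0.2 -0.2 -0.9]
```

View pics/side1c.png

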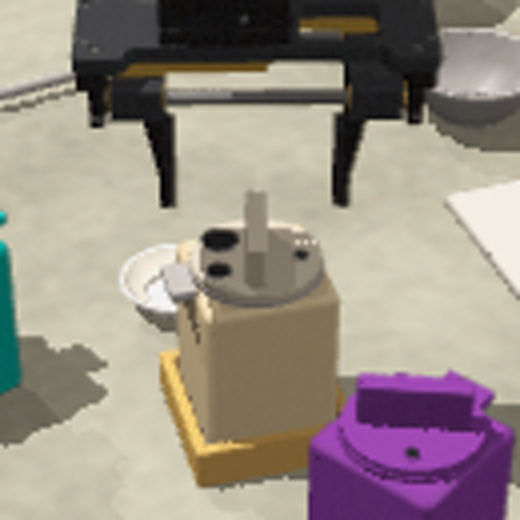

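View pics/top1c.png

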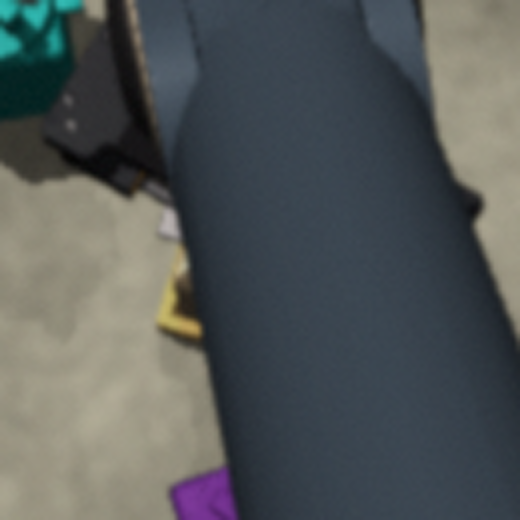

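The side view shows the fingers straddling the taller shaker's bar: tips at crop x 168 and 343, bar at 257. I can descend.

```bash
python3 -m jog '[{"tx":-0.07,"ty":0.05,"tz":0.9,"yaw":0.004,"jaw":100},{"tx":0,"ty":0,"tz":0.7,"yaw":0,"jaw":100},{"tx":0,"ty":0,"tz":0.1,"yaw":0,"jaw":100}]'
python3 w.py .5137 -.0102 .128 -32.1
```

```text
time_s: 4.6
eef_pos: [0.5178, -0.01, 0.1358]
ee_rot: [[0.848, -0.53, 0.027], [-0.53, -0.848, -0.007], [0.027, -0.008, -1.0]]
contact_force: [0.2, 0.1, 0.5]
gripper_width: 1.001
t 4.6 pos [ 0.5178 -0.01    0.1358] xdir -32.0 units [-0.18  0.12  0.38] yaw 0.0006 w 1.0007690005443803 q7 -2.3224873126343124 F [0.2 0.1 0.5]
```

```bash
python3 -m jog '[{"tx":-0.18,"ty":0.12,"tz":0.3,"yaw":0,"jaw":100},{"tx":0,"ty":0,"tz":0,"yaw":0,"jaw":100}]'
python3 w.py .5137 -.0102 .128 -32.1
```

```text
time_s: 4.8
eef_pos: [0.5143, -0.0101, 0.1308]
ee_rot: [[0.848, -0.529, 0.029], [-0.529, -0.848, -0.007], [0.029, -0.009, -1.0]]
contact_force: [-0.7, 0.2, 0.4]
gripper_width: 0.999
t 4.8 pos [ 0.5143 -0.0101  0.1308] xdir -32.0 units [-0.03  0.02  0.14] yaw 0.0007 w 0.9991833673891773 q7 -2.324927613720438 F [-0.7  0.2  0.4]
```

Good height (about 6 mm above the disc). Close.

```bash
python3 -m jog '[{"tx":0,"ty":0,"tz":0.08,"yaw":0,"jaw":60},{"tx":0,"ty":0,"tz":0,"yaw":0,"jaw":30},{"tx":0,"ty":0,"tz":0,"yaw":0,"jaw":0},{"tx":0,"ty":0,"tz":0,"yaw":0,"jaw":0},{"tx":0,"ty":0,"tz":0,"yaw":0,"jaw":0},{"tx":0,"ty":0,"tz":0,"yaw":0,"jaw":0},{"tx":0,"ty":0,"tz":0,"yaw":0,"jaw":0}]'
python3 w.py .5137 -.0102 .128 19.3
```

```text
time_s: 5.5
eef_pos: [0.5159, -0.01, 0.1313]
ee_rot: [[0.848, -0.529, 0.034], [-0.529, -0.849, -0.007], [0.032, -0.012, -0.999]]
contact_force: [0.4, -0.3, -0.4]
gripper_width: 0.448
t 5.5 pos [ 0.5159 -0.01    0.1313] xdir -32.0 units [-0.09  0.07  0.16] yaw -0.2847 w 0.44756640160721645 q7 -2.325370708433629 F [ 0.4 -0.3 -0.4]
```

```bash
python3 -m jog '[{"tx":-0.05,"ty":0.03,"tz":0,"yaw":0,"jaw":0},{"tx":0,"ty":0,"tz":0,"yaw":0,"jaw":0},{"tx":0,"ty":0,"tz":0,"yaw":0,"jaw":0},{"tx":0,"ty":0,"tz":0,"yaw":0,"jaw":0},{"tx":0,"ty":0,"tz":0,"yaw":0,"jaw":0},{"tx":0,"ty":0,"tz":0,"yaw":0,"jaw":0}]'
python3 w.py .5137 -.0102 .128 19.3
```

```text
time_s: 6.1
eef_pos: [0.5145, -0.0102, 0.1311]
ee_rot: [[0.848, -0.529, 0.033], [-0.529, -0.849, -0.008], [0.032, -0.011, -0.999]]
contact_force: [-0.0, -0.7, 0.2]
gripper_width: 0.134
t 6.1 pos [ 0.5145 -0.0102  0.1311] xdir -31.9 units [-0.04  0.02  0.15] yaw -0.2846 w 0.13395394845203026 q7 -2.3252052050442544 F [-0.  -0.7  0.2]
```

```bash
python3 -m jog '[{"tx":0,"ty":0,"tz":0,"yaw":0,"jaw":0},{"tx":0,"ty":0,"tz":0,"yaw":0,"jaw":0},{"tx":0,"ty":0,"tz":0,"yaw":-0.03,"jaw":0},{"tx":0,"ty":0,"tz":0,"yaw":-0.03,"jaw":0},{"tx":0,"ty":0,"tz":0,"yaw":-0.03,"jaw":0},{"tx":0,"ty":0,"tz":0,"yaw":-0.03,"jaw":0}]'
python3 w.py .5145 -.0102 .131 19.3
```

```text
time_s: 6.7
eef_pos: [0.5146, -0.0098, 0.1311]
ee_rot: [[0.985, -0.167, 0.033], [-0.167, -0.986, -0.007], [0.034, 0.001, -0.999]]
contact_force: [0.6, -0.3, -0.7]
gripper_width: 0.132
t 6.7 pos [ 0.5146 -0.0098  0.1311] xdir -9.6 units [-0.    0.02  0.01] yaw -0.1606 w 0.1324647803889017 q7 -1.9703950017627867 F [ 0.6 -0.3 -0.7]
```

```bash
python3 -m jog '[{"tx":0,"ty":0,"tz":0,"yaw":-0.03,"jaw":0},{"tx":0,"ty":0,"tz":0,"yaw":-0.03,"jaw":0},{"tx":0,"ty":0,"tz":0,"yaw":-0.03,"jaw":0},{"tx":0,"ty":0,"tz":0,"yaw":-0.03,"jaw":0},{"tx":0,"ty":0,"tz":0,"yaw":-0.03,"jaw":0},{"tx":0,"ty":0,"tz":0,"yaw":0,"jaw":0}]'
python3 w.py .5145 -.0102 .131 19.3
```

```text
time_s: 7.3
eef_pos: [0.5147, -0.0086, 0.1314]
ee_rot: [[0.949, 0.314, 0.033], [0.314, -0.949, -0.003], [0.031, 0.013, -0.999]]
contact_force: [0.7, -1.1, 0.7]
gripper_width: 0.136
t 7.3 pos [ 0.5147 -0.0086  0.1314] xdir 18.3 units [-0.03  0.07  0.02] yaw -0.0054 w 0.13610549374419376 q7 -1.5270575886324103 F [ 0.7 -1.1  0.7]
```

```bash
python3 -m jog '[{"tx":-0.03,"ty":0.05,"tz":0,"yaw":-0.02,"jaw":0},{"tx":0,"ty":0,"tz":0,"yaw":0,"jaw":0},{"tx":0,"ty":0,"tz":0,"yaw":0,"jaw":0},{"tx":0,"ty":0,"tz":0,"yaw":0,"jaw":0}]'
python3 w.py .5145 -.0102 .131 19.3
python3 - <<'E'
from h import *
for n in ('top','side'): 
    p=shot(n,n+'2'); a=p['color'][130:260,190:320] if n=='top' else p['color'][150:250,210:310]
    cv2.imwrite(f'pics/{n}2c.png',cv2.resize(a[...,::-1],None,fx=5,fy=5,interpolation=cv2.INTER_CUBIC)[:600])
E
```

```text
time_s: 7.7
eef_pos: [0.5143, -0.009, 0.1314]
ee_rot: [[0.93, 0.366, 0.033], [0.367, -0.93, -0.002], [0.03, 0.014, -0.999]]
contact_force: [-0.1, 0.3, -0.0]
gripper_width: 0.135
t 7.7 pos [ 0.5143 -0.009   0.1314] xdir 21.5 units [-0.01  0.06  0.02] yaw 0.0123 w 0.13493366939077323 q7 -1.4735330873764607 F [-0.1  0.3 -0. ]
```

View pics/side2c.png

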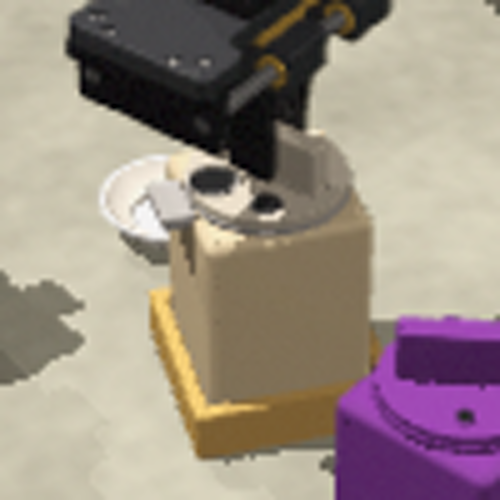

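View pics/top2c.png

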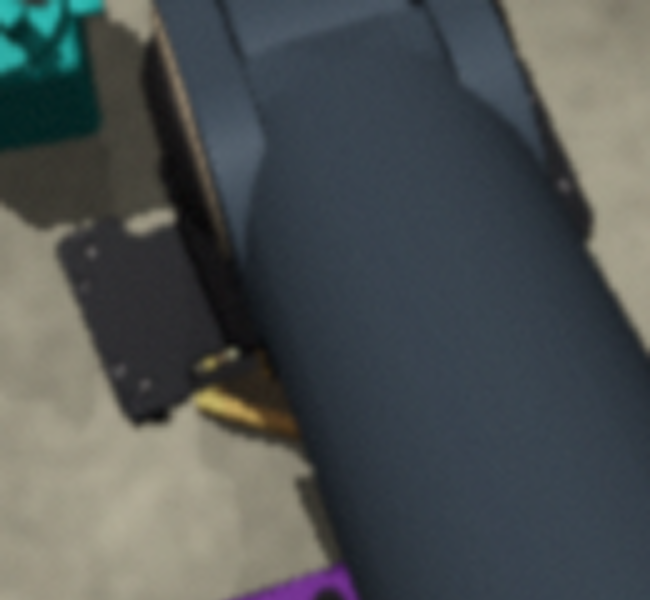

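```bash
python3 - <<'E'
from h import *
p=pickle.load(open('pics/side2.pkl','rb')); q0=pickle.load(open('pics/side0.pkl','rb'))
f=lambda a,z,o,s:onz(p,a[0]/s+o[0]-.4,a[1]/s+o[1]-.4,z)[:2]
B=f((212,181),.125,(210,150),5);M=f((265,204),.125,(210,150),5);S=f((170,203),.117,(210,150),5)
print(B,M,S)
d=M-B; print('chord dir',np.degrees(np.arctan2(d[1],d[0])), 'len',np.hypot(*d))
# dial theta: chord from 55 to 125 in dial frame points 180deg
th=np.degrees(np.arctan2(d[1],d[0]))-180; C=B-.026*np.array([np.cos(np.radians(th+55)),np.sin(np.radians(th+55))]); print('theta',th,'C',C)
for c in (C,np.array([.5137,-.0102])): 
  print([np.degrees(np.arctan2(*(X-c)[::-1])) for X in (B,M,S)])
# same on pre-turn side image (crop scale 3.4, off 110,150)
g=lambda a,z:f(a,z,(110,150),3.4)
print(g((493,102),.125),g((493,128),.125),g((563,114),.125),g((455,137),.117))
E
```

```text
[0.52059389 0.01628796] [0.49296022 0.00516659] [0.52570563 0.03570905]
chord dir -158.07732430090377 len 0.029787650564110316
theta -338.0773243009038 C [ 0.51471097 -0.00903774]
[np.float64(76.92267569909626), np.float64(146.85343631677145), np.float64(76.19542624328973)]
[np.float64(75.41156932732365), np.float64(143.46437140874116), np.float64(75.34482971835968)]
[ 0.53808239 -0.00136477] [0.51271196 0.01416711] [ 0.5010198  -0.03402532] [0.52692259 0.03546104]
```

Side view: large opening at about 76.9°, spout at about 76°, so the dial is near 0. Now I lift straight up.

```bash
python3 -m jog '[{"tx":0.02,"ty":0.01,"tz":-0.5,"yaw":0,"jaw":0},{"tx":0.02,"ty":0.01,"tz":-0.5,"yaw":0,"jaw":0},{"tx":0.03,"ty":0.01,"tz":-0.8,"yaw":0,"jaw":0},{"tx":0.03,"ty":0.01,"tz":-1,"yaw":0,"jaw":0},{"tx":0,"ty":0,"tz":-0.5,"yaw":0,"jaw":0},{"tx":0,"ty":0,"tz":0,"yaw":0,"jaw":0}]'
python3 w.py .5232 -.291 .18 21.5
```

```text
time_s: 8.4
eef_pos: [0.5116, -0.0098, 0.1995]
ee_rot: [[0.93, 0.366, 0.027], [0.366, -0.931, -0.003], [0.024, 0.013, -1.0]]
contact_force: [-0.1, -0.3, -4.1]
gripper_width: 0.132
t 8.4 pos [ 0.5116 -0.0098  0.1995] xdir 21.5 units [-4.63 13.28  1.04] yaw -0.0001 w 0.13209934618281438 q7 -1.411772620882549 F [-0.1 -0.3 -4.1]
```

```bash
python3 - <<'E'
from h import *
p=shot('side','side3'); cv2.imwrite('pics/side3c.png',cv2.resize(p['color'][100:260,180:420][...,::-1],None,fx=3,fy=3,interpolation=cv2.INTER_CUBIC))
E
```

```text
(no output)
```

View pics/side3c.png

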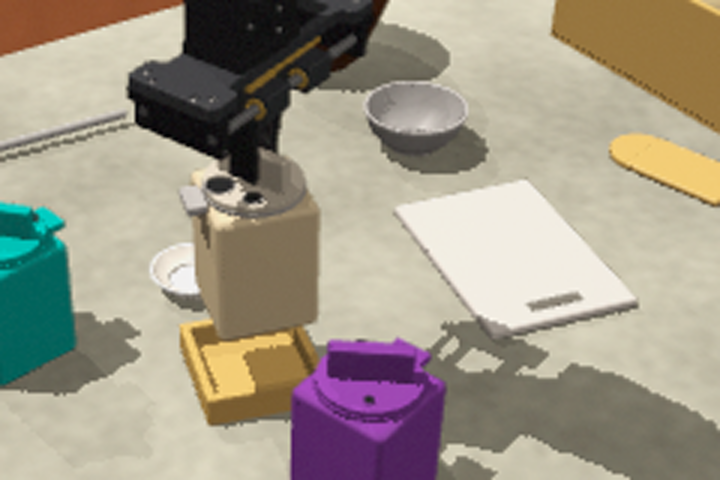

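The shaker hangs free above its tray and the path to the board is clear. I carry it over.

```bash
python3 -m jog '[{"tx":-0.15,"ty":0.4,"tz":0,"yaw":0,"jaw":0},{"tx":-0.3,"ty":0.8,"tz":0,"yaw":0,"jaw":0},{"tx":-0.33,"ty":0.95,"tz":0,"yaw":0,"jaw":0},{"tx":-0.33,"ty":0.95,"tz":0,"yaw":0,"jaw":0},{"tx":-0.33,"ty":0.95,"tz":0,"yaw":0,"jaw":0},{"tx":-0.33,"ty":0.95,"tz":0,"yaw":0,"jaw":0},{"tx":-0.33,"ty":0.95,"tz":0,"yaw":0,"jaw":0},{"tx":-0.33,"ty":0.95,"tz":0,"yaw":0,"jaw":0},{"tx":-0.33,"ty":0.95,"tz":0,"yaw":0,"jaw":0},{"tx":-0.33,"ty":0.95,"tz":0,"yaw":0,"jaw":0},{"tx":-0.33,"ty":0.95,"tz":0,"yaw":0,"jaw":0},{"tx":-0.33,"ty":0.95,"tz":0,"yaw":0,"jaw":0},{"tx":-0.33,"ty":0.95,"tz":0,"yaw":0,"jaw":0},{"tx":-0.3,"ty":0.8,"tz":0,"yaw":0,"jaw":0},{"tx":-0.1,"ty":0.4,"tz":0,"yaw":0,"jaw":0},{"tx":0,"ty":0,"tz":0,"yaw":0,"jaw":0}]'
python3 w.py .5232 -.291 .1345 21.5
```

```text
time_s: 10.05
eef_pos: [0.5083, -0.3021, 0.1809]
ee_rot: [[0.932, 0.362, -0.007], [0.362, -0.932, 0.002], [-0.006, -0.005, -1.0]]
contact_force: [0.2, 0.4, -4.2]
gripper_width: 0.139
t 10.05 pos [ 0.5083 -0.3021  0.1809] xdir 21.2 units [ 0.91 -0.24  2.32] yaw -0.0014 w 0.13935861460371268 q7 -0.8823001896088782 F [ 0.2  0.4 -4.2]
```

```bash
python3 -m jog '[{"tx":0.9,"ty":-0.24,"tz":0,"yaw":0,"jaw":0},{"tx":0,"ty":0,"tz":0.7,"yaw":0,"jaw":0},{"tx":0,"ty":0,"tz":0.7,"yaw":0,"jaw":0},{"tx":0,"ty":0,"tz":0.35,"yaw":0,"jaw":0},{"tx":0,"ty":0,"tz":0,"yaw":0,"jaw":0}]'
python3 w.py .5232 -.291 .1345 21.5
python3 - <<'E'
from h import *
p=shot('side','side4'); cv2.imwrite('pics/side4c.png',cv2.resize(p['color'][60:260,260:460][...,::-1],None,fx=3,fy=3,interpolation=cv2.INTER_CUBIC))
E
```

```text
time_s: 10.55
eef_pos: [0.522, -0.2873, 0.1418]
ee_rot: [[0.931, 0.365, -0.01], [0.366, -0.931, 0.006], [-0.008, -0.009, -1.0]]
contact_force: [-0.4, 0.0, -4.3]
gripper_width: 0.137
t 10.55 pos [ 0.522  -0.2873  0.1418] xdir 21.4 units [-0.01  0.2   0.36] yaw -0.0003 w 0.1367011410738465 q7 -0.9304402462137101 F [-0.4  0.  -4.3]
```

View pics/side4c.png

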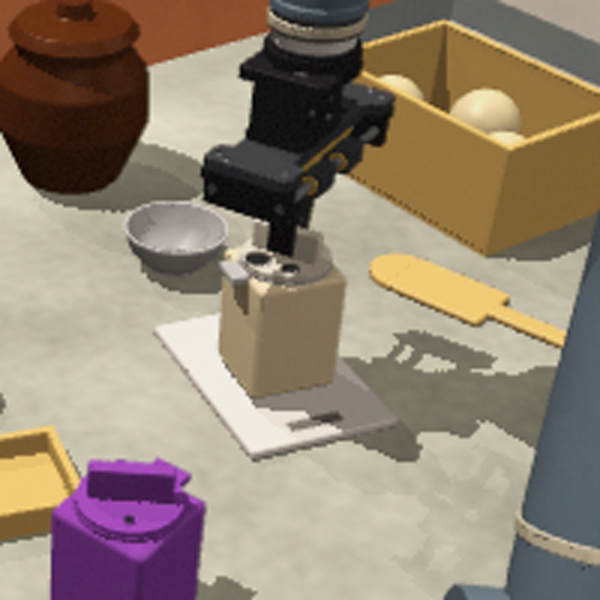

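Hovering a few mm above the middle of the board. I lower it gently until the force shows contact.

```bash
python3 -m jog '[{"tx":0,"ty":0.1,"tz":0.15,"yaw":0,"jaw":0},{"tx":0,"ty":0,"tz":0.12,"yaw":0,"jaw":0},{"tx":0,"ty":0,"tz":0,"yaw":0,"jaw":0}]'
python3 w.py .5232 -.291 .1345 21.5
```

```text
time_s: 10.9
eef_pos: [0.5233, -0.29, 0.1373]
ee_rot: [[0.931, 0.365, -0.008], [0.365, -0.931, 0.004], [-0.006, -0.007, -1.0]]
contact_force: [-0.6, -1.0, -5.3]
gripper_width: 0.126
t 10.9 pos [ 0.5233 -0.29    0.1373] xdir 21.4 units [-0.02  0.05  0.14] yaw -0.0005 w 0.12648074041918486 q7 -0.9305333259112861 F [-0.6 -1.  -5.3]
```

```bash
python3 -m jog '[{"tx":0,"ty":0,"tz":0.08,"yaw":0,"jaw":0},{"tx":0,"ty":0,"tz":0.05,"yaw":0,"jaw":0},{"tx":0,"ty":0,"tz":0,"yaw":0,"jaw":0}]'
python3 w.py .5232 -.291 .1345 21.5
```

```text
time_s: 11.2
eef_pos: [0.5237, -0.2908, 0.1358]
ee_rot: [[0.931, 0.364, -0.007], [0.364, -0.931, 0.003], [-0.005, -0.005, -1.0]]
contact_force: [-0.1, -0.2, -4.1]
gripper_width: 0.134
t 11.2 pos [ 0.5237 -0.2908  0.1358] xdir 21.4 units [-0.03  0.    0.07] yaw -0.0008 w 0.13424363536407774 q7 -0.9318106797455386 F [-0.1 -0.2 -4.1]
```

```bash
python3 -m jog '[{"tx":0,"ty":0,"tz":0.08,"yaw":0,"jaw":0},{"tx":0,"ty":0,"tz":0,"yaw":0,"jaw":0}]'
python3 -m jog '[{"tx":0,"ty":0,"tz":0.06,"yaw":0,"jaw":0},{"tx":0,"ty":0,"tz":0,"yaw":0,"jaw":0}]'
```

```text
time_s: 11.4
eef_pos: [0.5239, -0.2915, 0.1358]
ee_rot: [[0.931, 0.364, -0.006], [0.364, -0.931, 0.001], [-0.005, -0.004, -1.0]]
contact_force: [-0.0, 1.1, -4.4]
gripper_width: 0.134
time_s: 11.6
eef_pos: [0.524, -0.2921, 0.1356]
ee_rot: [[0.932, 0.364, -0.005], [0.364, -0.932, 0.0], [-0.005, -0.002, -1.0]]
contact_force: [-0.9, 0.7, -1.7]
gripper_width: 0.137
```

Contact: the carried weight dropped from 4.3 to 1.7 N. Release.

```bash
python3 -m jog '[{"tx":0,"ty":0,"tz":0.04,"yaw":0,"jaw":0},{"tx":0,"ty":0,"tz":0,"yaw":0,"jaw":16},{"tx":0,"ty":0,"tz":0,"yaw":0,"jaw":20},{"tx":0,"ty":0,"tz":0,"yaw":0,"jaw":35},{"tx":0,"ty":0,"tz":0,"yaw":0,"jaw":50},{"tx":0,"ty":0,"tz":0,"yaw":0,"jaw":50},{"tx":0,"ty":0,"tz":0,"yaw":0,"jaw":50},{"tx":0,"ty":0,"tz":0,"yaw":0,"jaw":50}]'
```

```text
time_s: 12.4
eef_pos: [0.5264, -0.2917, 0.1353]
ee_rot: [[0.931, 0.365, -0.001], [0.365, -0.931, -0.0], [-0.001, 0.0, -1.0]]
contact_force: [-0.1, -0.2, 0.6]
gripper_width: 0.484
```

Raise, then move sideways toward the start so the top camera can see.

```bash
python3 -m jog '[{"tx":0,"ty":0,"tz":-0.5,"yaw":0,"jaw":50},{"tx":0,"ty":0,"tz":-1,"yaw":0,"jaw":50},{"tx":0,"ty":0,"tz":-1,"yaw":0,"jaw":50},{"tx":0,"ty":0,"tz":-1,"yaw":0,"jaw":50},{"tx":0,"ty":0,"tz":-1,"yaw":0,"jaw":50},{"tx":-1,"ty":1,"tz":0,"yaw":0,"jaw":50},{"tx":-1,"ty":1,"tz":0,"yaw":0,"jaw":50},{"tx":-1,"ty":1,"tz":0,"yaw":0,"jaw":50},{"tx":-1,"ty":1,"tz":0,"yaw":0,"jaw":50},{"tx":-1,"ty":1,"tz":0,"yaw":0,"jaw":50},{"tx":-1,"ty":1,"tz":0,"yaw":0,"jaw":50},{"tx":-1,"ty":1,"tz":0,"yaw":0,"jaw":50},{"tx":-1,"ty":1,"tz":0,"yaw":0,"jaw":50},{"tx":-1,"ty":1,"tz":0,"yaw":0,"jaw":50},{"tx":0,"ty":0,"tz":0,"yaw":0,"jaw":50}]'
python3 - <<'E'
from h import *
p=shot('top','top5'); cv2.imwrite('pics/top5c.png',cv2.resize(p['color'][130:250,320:420][...,::-1],None,fx=5,fy=5,interpolation=cv2.INTER_CUBIC))
p=shot('side','side5'); cv2.imwrite('pics/side5c.png',cv2.resize(p['color'][100:300,110:430][...,::-1],None,fx=2.5,fy=2.5,interpolation=cv2.INTER_CUBIC))
E
```

```text
time_s: 13.9
eef_pos: [0.4244, -0.5336, 0.2422]
ee_rot: [[0.929, 0.37, 0.01], [0.37, -0.929, -0.008], [0.006, 0.011, -1.0]]
contact_force: [-0.2, -0.2, 0.6]
gripper_width: 0.502
```

View pics/top5c.png

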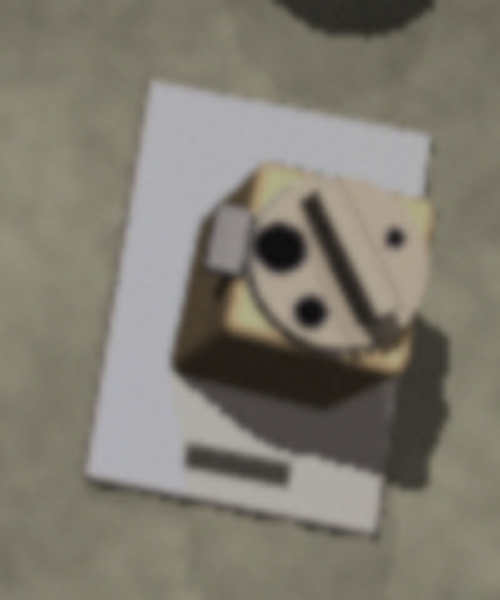

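View pics/side5c.png

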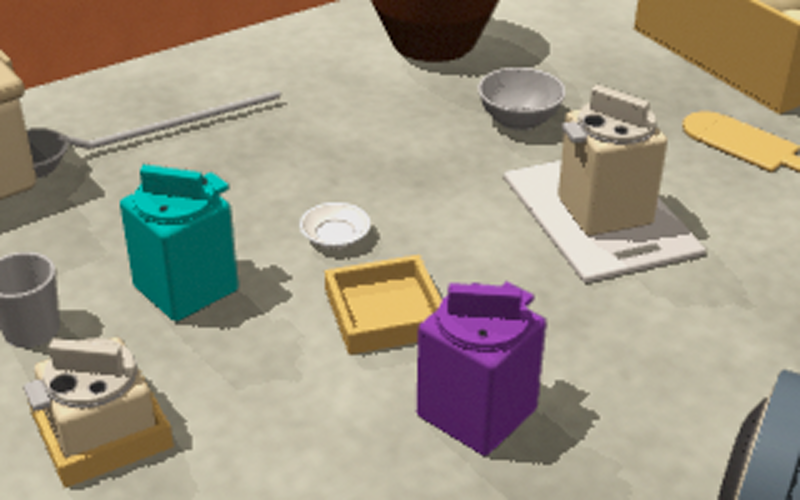

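```bash
python3 - <<'E'
from h import *
from scipy.optimize import least_squares
p=pickle.load(open('pics/top5.pkl','rb'))
c2=lambda a:np.array(a,float)/5+np.array([320,130])-.4
def W(a,z): a=c2(a); return onz(p,a[:,0],a[:,1],z)[:,:2]
H=W([(280,247),(311,312),(395,237)],.128)
h=.026*np.exp(1j*np.radians([55,125,270]))
f=lambda x:np.r_[(x[0]+1j*x[1]+h*np.exp(1j*x[2])).real-H[:,0],(x[0]+1j*x[1]+h*np.exp(1j*x[2])).imag-H[:,1]]
r=min((least_squares(f,[*H.mean(0),a]) for a in (0,2,4)),key=lambda r:r.cost);x=r.x
B=W([(152,82),(432,135),(378,535),(88,475)],.01); print('board',B.mean(0)); 
S=W([(228,240)],.12)[0]-x[:2]
big=np.degrees(x[2])+55; sp=np.degrees(np.arctan2(S[1],S[0]))
print('centre',x[:2],'offset',np.hypot(*(x[:2]-B.mean(0))),'big',big%360,'spout',sp,'dial rad',np.radians((big-sp+180)%360-180),r.fun.round(4))
E
```

```text
board [ 0.52536787 -0.29210205]
centre [ 0.52009294 -0.29226812] offset 0.0052775454321667544 big 76.67978065938871 spout 75.51061115175467 dial rad 0.020405857422134695 [-0.0003  0.0004 -0.0001  0.      0.     -0.    ]
```

The shaker is upright, 5 mm off the board's centre, with the dial at about 0.02 rad. The short shaker hasn't moved. I hand it in.

```bash
python3 -c "
from rig import ctrl
print(ctrl.hand_in())"
```

```text
the job is handed in; nothing more can be done
None
```

The taller shaker now stands upright in the middle of the cutting board with its largest opening at the spout. I handed the job in just after 13.9 s of the 48 s allowed.

- **Dial:** I gripped the bar of the taller beige shaker and turned it about 53° counter-clockwise while it stood in its tray. I then lifted the shaker by the bar and set it down. After I let go, the top camera gave a dial angle of about 0.02 rad, against a limit of 0.2.
- **Position:** its axis is about 5 mm from the board's centre, against a limit of 35 mm. It looks upright in both pictures, but I did not measure its tilt as a number.
- **Shorter shaker:** I never went near it, and it looks unmoved in the last side picture.
- **Robot:** the gripper was moved well clear of everything, and the force reading was about 0.6 N.

No check failed. My two board-centre measurements, taken before and after the placing, differ by about 2 mm.

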